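Twist the lid off the tea mill, whichever way it unscrews, and hold it up

TASK

Take the screw lid off the tea mill that stands on the plastic tray: you cannot see which way it unscrews, so try it, and if it comes up hard don't force or wrench it but turn it the other way until it is loose, then lift it straight off. Finish while still holding the lid, level and still, a hand's breadth (about 10 cm) straight above where it sat, so that I can tip a scoop of leaves into the mill. Leave the other mill, the gaiwan, the glass pitcher and the scoop as they are.

Things in the scene. Friction and masses are not known exactly. Their poses are not given: they have to be found in the camera images.
- tray: Brown plastic tea tray fixed on the table, 270 mm (its x) by 420 mm (its y), rim 20 mm high, floor 5 mm thick. Origin: centre of its underside. One mill stands on it, within 100 mm of its centre. At its +y end stands a fixed bamboo rack of small cups, under 45 mm high.
- mill_a: Electric tea mill: ivory base 98 mm across, 60 mm high, steel cup 89 mm across up to 100 mm, then the threaded neck (67 mm across, mouth at 120 mm) under lid_a. Held fast by a suction foot: it does not move or turn. Origin: centre of its foot at table height (z = 0), z up. One mill stands on the tray, the other on the bare table; which is which varies.
- mill_b: Electric tea mill: ivory base 98 mm across, 60 mm high, steel cup 89 mm across up to 100 mm, then the threaded neck (67 mm across, mouth at 120 mm) under lid_b. Held fast by a suction foot: it does not move or turn. Origin: centre of its foot at table height (z = 0), z up. One mill stands on the tray, the other on the bare table; which is which varies.
- lid_a: Screw lid of mill_a: loose charcoal cap 86 mm across, flat top 25 mm above its lower edge, 0.09 to 0.14 kg, an upright ivory grip bar across the middle of the top: 60 mm long along the lid's x, 16 mm wide along its y, 28 mm high. Origin: centre of the lower edge, z up; closed it is 104 to 106 mm above the table.
- lid_b: Screw lid of mill_b: loose charcoal cap 86 mm across, flat top 25 mm above its lower edge, 0.09 to 0.14 kg, an upright ivory grip bar across the middle of the top: 60 mm long along the lid's x, 16 mm wide along its y, 28 mm high. Origin: centre of the lower edge, z up; closed it is 104 to 106 mm above the table.
- lid_a_end (a point): End of the top of lid_a's grip bar: 30 mm along the lid's x and 53 mm above its origin. Both lids: turned the loosening way, a lid goes with a light drag (under 0.25 Nm), rises about 2 mm on its spring seal and lifts straight off once turned 0.85 to 1.35 rad from its start (at about 1.45 it meets a second stop). Until then it lifts no more than 3 mm.
- lid_b_end (a point): End of the top of lid_b's grip bar: 30 mm along the lid's x and 53 mm above its origin. Both lids start screwed down, at most 0.15 rad short of a hard stop on the tightening side. The thread is hidden: one mill's lid comes loose anticlockwise seen from above, the other's clockwise, and nothing shows which.
- gaiwan: Celadon lidded tea bowl on its saucer, one loose piece, 100 mm across, 84 mm high. Origin: centre of its underside. Leave alone.
- pitcher: Glass pitcher, loose, 76 mm across, 85 mm high, handle towards its -y reaching 62 mm from its axis. Origin: centre of its underside. Leave alone.
- scoop: Steel tea scoop, loose, an open trough 80 by 24 mm and 13 mm high with a rod handle, 150 mm long in all, lying on the tray along its own x (trough to +x). Origin: middle of its underside. Leave alone.

How it is judged:
By the outcome, as a careful person would: the job done as asked, in the order asked, and still so for the second after the job is handed in, while the arm keeps its last pose, push and grip.
It also fails if it takes over 42 s, if anything falls off the work surface, if the arm or the gripper's body presses on something with over 40 N, if the wrist force passes 120 N, or if a joint passes its speed limit or range.

ROBOT

A 6-joint arm with a two-finger parallel gripper is mounted at the origin on the work surface. World frame = base frame: x ahead of the robot, y to its left, z up, the work surface at z = 0. Lengths are in m, angles in degrees, forces in N, time in s.
With the tool pointing down it reaches from about 0.35 to 0.875 m from the base axis. Payload 4.2 kg.
Tool frame: the origin (TCP) lies midway between the tips of the shut fingers; the grasp point (between the pads) lies 19 mm behind it (r.pinch_z is the distance from the TCP to the grasp point, in m); z points along the fingers, y is the direction in which the jaws open and shut (so a half turn about z gives the same grasp; the last joint's range is limited). The gripper opens to 87 mm and grips with 3 to 60 N. Pads are 19 mm wide; open, the fingers measure 117 mm over their backs; the gripper's body (75 mm by 190 mm) begins 51 mm behind the grasp point.
Start: joints at [-52.907, 22.042, 0.453, 0, -68.411, -14.817], TCP at [0.237, -0.578, 0.223] pointing down, gripper open.
Joint ranges: [-179.83, 179.83], [-69.29, 118.12], [-61.27, 80.66], [-181.25, 117.63], [-171.15, -9.14], [-177.46, 177.46]. Speed limits (degrees/s): [159.86, 159.86, 180, 180, 180, 180].

INTERFACE

Orientations are given as a 3x3 rotation matrix whose columns are the frame's x, y, z axes.
In Python, from station import r, optics, workorder gives the robot as it stands.
- The arm moves only by the tool carry_out, never from a script. Its argument "commands" is a list of rows, each a list of 3 entries, a list of its own where there are three numbers: the shift along the tool's x, y, z in m, then the turn, a rotation vector about the tool's x, y, z in degrees, then the finger opening in m, from 0 to 0.087. In form: [[[tx, ty, tz], [ax, ay, az], grip], ...]. A call has 1 to 12 rows; each row shifts and turns the pose as measured when the row begins, along the tool's axes as they then stand; what a row does not reach is not made up. A row lasts 1/12 s, in which the tool goes at most 41.7 mm and 7.16 degrees, less where a joint would pass 70% of its speed; a pose out of reach is approached as far as the arm can. A call with a gripper value outside its range is refused whole. The fingers move at their own pace and stop on an object; the grip force is fixed at half the most. Time passes only in rows, so rows that do not move let the fingers close. It gives the time, the measured TCP pose, the force and the opening at its end, in the units of the state.
- r.sense(): the state, without advancing time (a new reading comes with each control period).
- optics.capture(name): name is "scene" or "top"; returns a dict with "img" (420x560x3 uint8, red, green, blue), "mtx" (3x3 intrinsics, pixels), "D" ([k1, k2, p1, p2, k3] as OpenCV has them; the pictures are not rectified), "extrinsics" (4x4, takes a point from camera to world coordinates). Camera axes: x right, y down, z forward; pixel columns grow to the right and rows downward; lengths in m; the calibration is good to about 2 mm. A picture is of the moment at which its call begins. There is no depth.
- workorder.finish_job(): hands the job in, once; it reports no verdict.
The state is a dict: "time_s": time; "joints": joint angles; "joint_velocities": joint speeds; "effort": joint torques, N m; "tcp_pos": TCP position; "ee_rot": TCP orientation; "wrist_force": force on the tool from outside, world axes, zero at the start; "moment": the same for the moment, N m; "gripper_width": opening from 0.0 (shut) to 1.0 (fully open).
Only numpy, scipy, OpenCV 4.12 (cv2) and the standard library are available. Lean on these libraries where they do the work, as an engineer would, in place of code of your own. Each camera call takes 0.05 s, during which the arm holds its last target.

## Working session

There is one attempt and no reset: what is moved stays moved. The work goes in short steps, Python scripts to look and compute and a tool call to move; the robot and the scene stay as the last step left them, time stands still between calls to the robot, and variables do not carry over. Pictures are saved under pics/ and viewed, and the job is handed in when it is done.

Besides the shell and the picture viewer there is one more tool, called after "Request:" as name([rows], argument=value, ...), one row to a line, values as JSON. carry_out: Moves the arm, as the interface text tells. Its arguments: {"type":"object","properties":{"commands":{"type":"array","items":{"type":"array"}}},"required":["commands"]}

```bash
ls; mkdir -p pics; cat > h.py <<'E'
from station import r, optics, workorder
import numpy as np, cv2, json
E
python3 - <<'E'
from h import *
s=r.sense(); print(s)
for n in("scene","top"):
    c=optics.capture(n); cv2.imwrite(f"pics/{n}0.png",c["img"][:,:,::-1]); np.savez(f"{n}0.npz",**c)
    print(n,c["mtx"],c["D"],c["extrinsics"])
E
```

```text
pics
{'time_s': 0.0, 'joints': array([-5.29068648e+01,  2.20903989e+01,  3.77887278e-01, -2.79413757e-02,
       -6.84116596e+01, -1.48167639e+01]), 'joint_velocities': array([ 0.07708507, -0.00360394, -0.11210796, -0.01434169,  0.07631405,
       -0.01674692]), 'effort': array([ 6.36180393e-04, -3.90662313e+01,  1.87400991e+01,  4.21970174e+00,
        1.09640864e-02, -1.89041220e-04]), 'tcp_pos': array([ 0.2366976 , -0.57777673,  0.22145322]), 'ee_rot': array([[-9.25434261e-01, -3.78907028e-01, -9.45332652e-04],
       [-3.78908189e-01,  9.25432102e-01,  2.00213108e-03],
       [ 1.16219647e-04,  2.21103498e-03, -9.99997549e-01]]), 'wrist_force': array([0.99762808, 0.3252886 , 0.50153721]), 'moment': array([-0.01222894,  0.04723153,  0.0196022 ]), 'gripper_width': 1.0019967782116777}
scene [[416.28937128   0.         282.04093319]
 [  0.         416.28937128 201.05530043]
 [  0.           0.           1.        ]] [-0.12836445  0.          0.          0.          0.        ] [[-0.43759429  0.52589025 -0.72934949  1.30700583]
 [ 0.89914448  0.26233016 -0.35031712  0.22899979]
 [ 0.00710201 -0.80908734 -0.5876455   0.73093045]
 [ 0.          0.          0.          1.        ]]
top [[514.33643599   0.         279.94213149]
 [  0.         514.33643599 205.49204415]
 [  0.           0.           1.        ]] [-0.0129161  0.         0.         0.         0.       ] [[ 0.01108298 -0.9981447   0.05986923  0.47039407]
 [-0.99934012 -0.00898533  0.0351935  -0.16592394]
 [-0.03459026 -0.06021977 -0.99758563  1.19716084]
 [ 0.          0.          0.          1.        ]]
```

View pics/scene0.png

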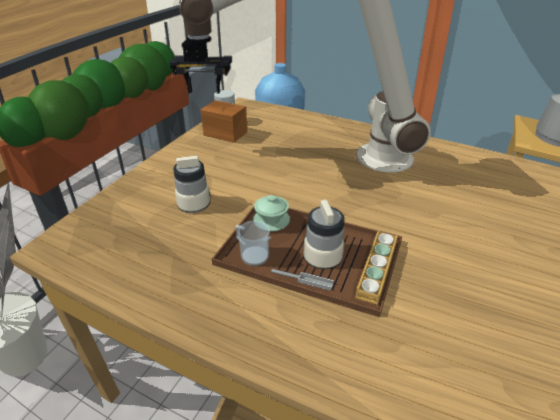

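View pics/top0.png

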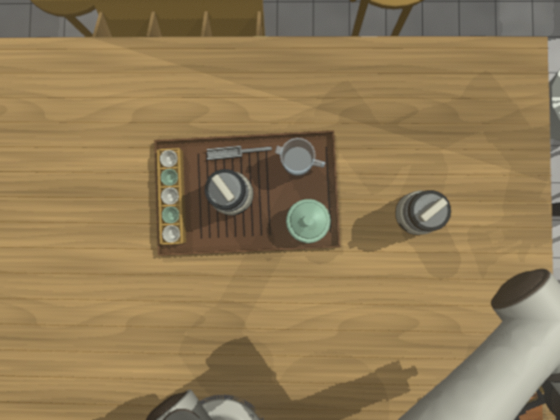

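```bash
python3 - <<'E'
from h import *
t=cv2.imread("pics/top0.png"); s=cv2.imread("pics/scene0.png")
a=cv2.resize(t[140:260,150:350],None,fx=4,fy=4,interpolation=cv2.INTER_CUBIC)
b=cv2.resize(s[180:300,200:400],None,fx=4,fy=4,interpolation=cv2.INTER_CUBIC)
cv2.imwrite("pics/tc.png",a);cv2.imwrite("pics/sc.png",b)
E
```

```text
(no output)
```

View pics/tc.png

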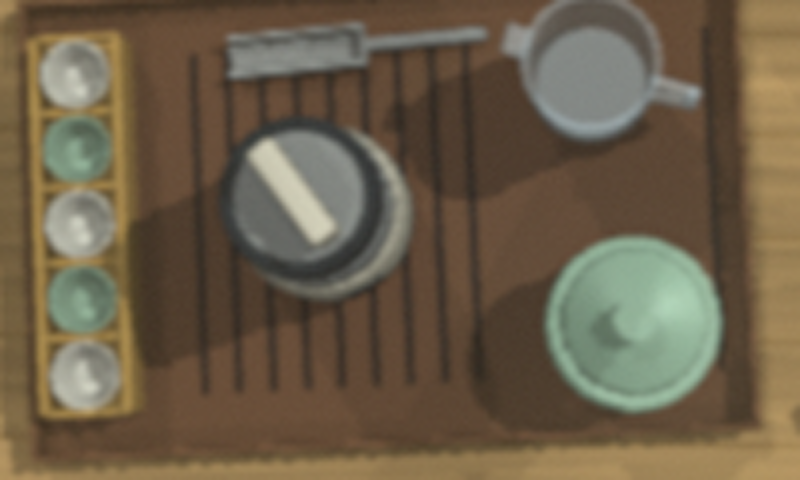

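View pics/sc.png

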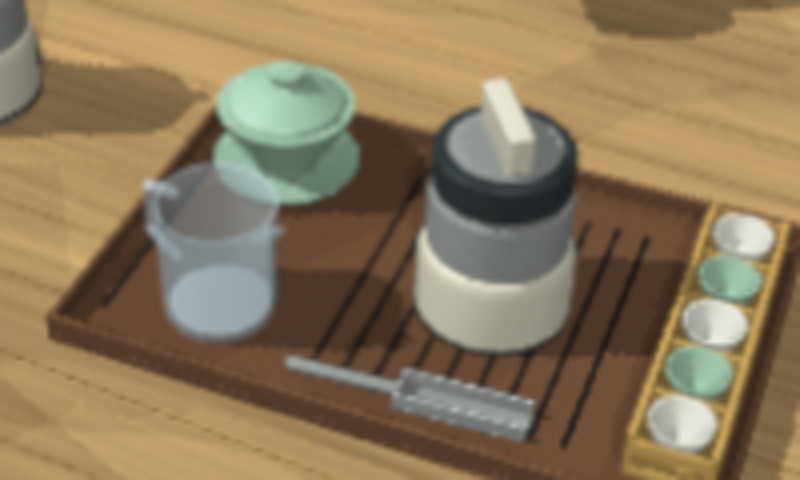

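```bash
cat > fit.py <<'E'
from h import *
from scipy.optimize import minimize
def proj(c,P):
    E=np.linalg.inv(c["extrinsics"]); rv,_=cv2.Rodrigues(E[:3,:3])
    return cv2.projectPoints(np.asarray(P,float),rv,E[:3,3],c["mtx"],c["D"])[0].reshape(-1,2)
def ray(c,px,z):
    u=cv2.undistortPoints(np.array([[px]],float),c["mtx"],c["D"]).ravel()
    T=c["extrinsics"]; d=T[:3,:3]@[u[0],u[1],1]; o=T[:3,3]; return o+d*(z-o[2])/d[2]
def mask(c,roi):
    x0,y0,x1,y1=roi; im=c["img"].astype(float)
    sub=im[y0:y1,x0:x1]; g=sub.min(2); sat=sub[...,0]-sub[...,2]
    m=np.zeros(im.shape[:2]); m[y0:y1,x0:x1]=np.clip((g-135)/50,0,1)
    return m
def box(x,y,yaw,z):
    R=np.array([[np.cos(yaw),-np.sin(yaw)],[np.sin(yaw),np.cos(yaw)]])
    return np.array([[*(R@[a,b]+[x,y]),z+h] for a in(-.03,.03) for b in(-.008,.008) for h in(.025,.053)])
def sil(c,P,S=8):
    q=proj(c,P); h=cv2.convexHull(((q+.5)*S).astype(np.float32)).astype(np.int32)
    m=np.zeros((420*S,560*S),np.uint8); cv2.fillConvexPoly(m,h,1)
    return cv2.resize(m.astype(np.float32),(560,420),interpolation=cv2.INTER_AREA)
def fit(cs,ms,p0,z):
    def f(p):
        return sum(((sil(c,box(p[0],p[1],p[2],z),4)-m)**2).sum() for c,m in zip(cs,ms))
    return minimize(f,p0,method="Nelder-Mead",options=dict(initial_simplex=np.array([p0,[p0[0]+.006,p0[1],p0[2]],[p0[0],p0[1]+.006,p0[2]],[p0[0],p0[1],p0[2]+.15]]),maxiter=150,xatol=1e-4,fatol=1e-2))
E
python3 - <<'E'
from fit import *
t=dict(np.load("top0.npz"));s=dict(np.load("scene0.npz"))
a=ray(t,(215.75-.4,176.25-.4),.158);b=ray(t,(230.75-.4,199.25-.4),.158)
print(a,b,np.linalg.norm(a-b),(a+b)/2,np.degrees(np.arctan2(*(b-a)[1::-1])))
# scene check: bar ends top
a2=ray(s,(200+493/4,180+82/4),.158);b2=ray(s,(200+520/4,180+138/4),.158);print(a2,b2,np.linalg.norm(a2-b2))
p0=[*((a+b)/2)[:2],np.arctan2(*(b-a)[1::-1])]
for im,cen in((t,(227,188)),(s,(326,211))):
    print(im["img"][cen[1]-3:cen[1]+4,cen[0]-5:cen[0]+6].min(2))
mt=mask(t,(208,170,238,206)); ms=mask(s,(316,196,338,226))
for cs,mm in(([t],[mt]),([s],[ms]),([t,s],[mt,ms])):
    q=fit(cs,mm,p0,.105); print(q.x,np.degrees(q.x[2]),q.fun)
# cap circle top edge from top view at z=.130
print("tray corners",[ray(t,p,.02) for p in((155,134),(332,131),(338,248),(157,256))])
E
```

```text
[0.59219946 0.00336544 0.158     ] [ 0.545383   -0.02819091  0.158     ] 0.05645869932098564 [ 0.56879123 -0.01241274  0.158     ] -146.01829524180306
[ 0.55065137 -0.02677513  0.158     ] [0.5940351  0.00651124 0.158     ] 0.054682078201992335
[[183 183 174 156 136 124 127 127 128 129 130]
 [182 184 182 171 152 133 127 127 127 128 128]
 [180 181 183 181 167 147 132 127 128 128 128]
 [179 181 182 184 178 162 138 127 125 127 129]
 [179 180 180 183 182 175 155 135 125 126 126]
 [174 179 181 184 183 182 173 152 134 126 128]
 [164 177 180 181 183 184 180 167 147 128 125]]
[[152 156 164 191 211 212 211 208 202 170 116]
 [152 154 158 179 203 213 211 209 204 190 149]
 [151 153 155 164 193 212 212 209 207 201 172]
 [152 151 155 158 181 206 212 211 207 204 190]
 [150 152 153 155 168 196 212 212 209 206 200]
 [150 151 152 153 158 184 206 211 210 205 201]
 [148 150 152 153 155 169 195 207 204 198 193]]
[ 0.56791623 -0.01278774 -2.42037502] -138.6772734916894 74.3844625
[ 0.56765063 -0.01302591 -2.65715914] -152.244004342873 73.0953
[ 0.56990929 -0.01093357 -2.5622153 ] -146.80412277331925 164.10320000000002
tray corners [array([0.70570218, 0.16947344, 0.02      ]), array([ 0.71429571, -0.24266327,  0.02      ]), array([ 0.44537275, -0.25759967,  0.02      ]), array([0.42203509, 0.15744258, 0.02      ])]
```

```bash
python3 - <<'E'
from fit import *
t=dict(np.load("top0.npz"));s=dict(np.load("scene0.npz"))
def mk(c,roi,lo,hi):
    x0,y0,x1,y1=roi; m=np.zeros((420,560)); m[y0:y1,x0:x1]=np.clip((c["img"][y0:y1,x0:x1].min(2).astype(float)-lo)/(hi-lo),0,1); return m
mt=mk(t,(208,170,238,206),129,178); ms=mk(s,(316,196,338,226),157,203)
cv2.imwrite("pics/m.png",np.hstack([cv2.resize(mt[165:210,205:245],None,fx=8,fy=8),cv2.resize(ms[190:235,310:350],None,fx=8,fy=8)])*255)
for cs,mm in(([t],[mt]),([s],[ms]),([t,s],[mt,ms])):
    q=fit(cs,mm,[.569,-.0125,np.radians(-146)],.105); print(q.x,np.degrees(q.x[2]),q.fun)
E
```

```text
[ 0.56894521 -0.01209644 -2.43175961] -139.32956248738728 61.29063573771345
[ 0.55795744 -0.01474924 -2.7045574 ] -154.95972419094463 106.54908288043478
[ 0.56898785 -0.01176447 -2.57180629] -147.35364594827638 197.0662880502689[ WARN:0@0.241] global loadsave.cpp:1063 imwrite_ Unsupported depth image for selected encoder is fallbacked to CV_8U.
```

View pics/m.png

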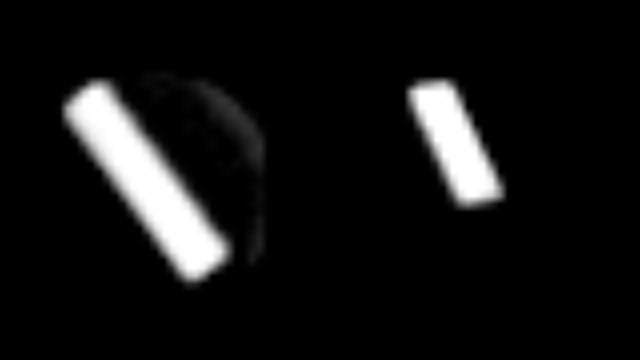

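The masks show only the top face of the bar (its sides are shaded), so I fit the top-face quad alone.

```bash
cat >> fit.py <<'E'
def mk(c,roi,lo,hi):
    x0,y0,x1,y1=roi; m=np.zeros((420,560)); m[y0:y1,x0:x1]=np.clip((c["img"][y0:y1,x0:x1].min(2).astype(float)-lo)/(hi-lo),0,1); return m
def box(x,y,yaw,z):
    R=np.array([[np.cos(yaw),-np.sin(yaw)],[np.sin(yaw),np.cos(yaw)]])
    return np.array([[*(R@[a,b]+[x,y]),z+.053] for a in(-.03,.03) for b in(-.008,.008)])
E
python3 - <<'E'
from fit import *
t=dict(np.load("top0.npz"));s=dict(np.load("scene0.npz"))
mt=mk(t,(208,170,238,206),129,178); ms=mk(s,(316,196,338,226),157,203)
mt[mt<.45]*=0
for z in(.105,):
  for cs,mm in(([t],[mt]),([s],[ms]),([t,s],[mt,ms])):
    q=fit(cs,mm,[.569,-.0125,np.radians(-146)],z); print(z,q.x,np.degrees(q.x[2]),q.fun)
# tray pose and neck circle check: mill base ivory centre
print(proj(t,[[.569,-.012,0]]),proj(s,[[.569,-.012,0]]))
E
```

```text
0.105 [ 0.57008265 -0.01185386 -2.51426366] -144.05669622698144 43.72057866513953
0.105 [ 0.5718576  -0.01081748 -2.4973798 ] -143.08932238010286 8.575747282608695
0.105 [ 0.56951855 -0.01244608 -2.51366987] -144.02267482883775 55.67099320595585
[[232.45593547 193.67021667]] [[321.88599917 256.27364988]]
```

Request:
carry_out([
  [[-0.032,0.0243,0],[0,0,0],0.087],
  [[-0.032,0.0243,0],[0,0,0],0.087],
  [[-0.032,0.0243,0],[0,0,0],0.087],
  [[-0.032,0.0243,0],[0,0,0],0.087],
  [[-0.032,0.0243,0],[0,0,0],0.087],
  [[-0.032,0.0243,0],[0,0,0],0.087],
  [[-0.032,0.0243,0],[0,0,0],0.087],
  [[-0.032,0.0243,0],[0,0,0],0.087],
  [[-0.032,0.0243,0],[0,0,0],0.087],
  [[-0.032,0.0243,0],[0,0,0],0.087],
  [[-0.032,0.0243,0],[0,0,0],0.087],
  [[-0.032,0.0243,0],[0,0,0],0.087],
])

```text
time_s: 1.1
tcp_pos: [0.4851, -0.1521, 0.2155]
ee_rot: [[-0.931, -0.364, -0.01], [-0.364, 0.931, 0.008], [0.006, 0.011, -1.0]]
wrist_force: [1.3, -0.3, 0.1]
gripper_width: 0.999
```

```bash
cat > go.py <<'E'
from h import *
from scipy.spatial.transform import Rotation as Ro
import sys
def rep():
    s=r.sense(); R=s["ee_rot"]
    print("t",s["time_s"],"p",np.round(s["tcp_pos"],4),"yawY",round(np.degrees(np.arctan2(R[1,1],R[0,1])),2),"zaxis",np.round(R[:,2],4),"F",np.round(s["wrist_force"],2),"M",np.round(s["moment"],3),"w",round(s["gripper_width"]*87,2),"j",np.round(s["joints"],1))
    return s
def to(p,yawy):
    s=rep(); R=s["ee_rot"]; a=np.radians(yawy); y=np.array([np.cos(a),np.sin(a),0]); z=np.array([0,0,-1.]); T=np.c_[np.cross(y,z),y,z]
    print("shift mm",np.round(1000*R.T@(np.array(p)-s["tcp_pos"]),1),"rot",np.round(Ro.from_matrix(R.T@T).as_rotvec(degrees=True),2))
if len(sys.argv)>1:
    a=list(map(float,sys.argv[1:])); to(a[:3],a[3])
elif __name__=="__main__": rep()
E
python3 go.py .5705 -.0117 .20 126.4
```

```text
t 1.1 p [ 0.4851 -0.1521  0.2155] yawY 111.36 zaxis [-0.0095  0.0082 -0.9999] F [ 1.25 -0.28  0.15] M [-0.093 -0.105  0.016] w 86.95 j [  0.6  11.3 -15.6  -0.5 -63.6 -69. ]
shift mm [-130.8   99.5   15.8] rot [  0.68  -0.25 -15.03]
```

Request:
carry_out([
  [[-0.032,0.0245,0.002],[0.3,-0.1,-2],0.087],
  [[-0.032,0.024,0.002],[0.3,-0.1,-4],0.087],
  [[-0.032,0.023,0.002],[0,0,-4],0.087],
  [[-0.032,0.016,0.002],[0,0,-4],0.087],
  [[-0.004,0.002,0],[0,0,-1],0.087],
  [[0,0,0],[0,0,0],0.087],
])

```text
time_s: 1.6
tcp_pos: [0.5683, 0.0006, 0.2049]
ee_rot: [[-0.792, -0.61, -0.003], [-0.61, 0.792, -0.0], [0.003, 0.002, -1.0]]
wrist_force: [-0.0, -0.1, -0.1]
gripper_width: 0.997
```

```bash
python3 go.py .5705 -.0117 .165 126.4
```

```text
t 1.6 p [0.5683 0.0006 0.2049] yawY 127.62 zaxis [-0.0035 -0.     -1.    ] F [-0.01 -0.12 -0.06] M [ 0.001  0.043 -0.028] w 86.74 j [ 16.4  17.4  -9.1  -0.1 -63.7 -68.7]
shift mm [  5.7 -11.1  39.9] rot [ 0.12 -0.16  1.22]
```

Request:
carry_out([
  [[0.0055,-0.011,0.012],[0,0,1.2],0.087],
  [[0,0,0.012],[0,0,0],0.087],
  [[0,0,0.01],[0,0,0],0.087],
  [[0,0,0],[0,0,0],0.06],
])

```text
time_s: 1.93
tcp_pos: [0.5692, -0.013, 0.1688]
ee_rot: [[-0.807, -0.591, -0.005], [-0.591, 0.807, -0.0], [0.004, 0.003, -1.0]]
wrist_force: [0.0, -0.4, -0.3]
gripper_width: 0.972
```

```bash
python3 go.py .5705 -.0117 .135 126.4; python3 - <<'E'
from h import *
for n in("scene","top"):
    c=optics.capture(n); cv2.imwrite(f"pics/{n}1.png",cv2.resize(c["img"][130:270,160:400,::-1] if n=="top" else c["img"][120:290,210:400,::-1],None,fx=3,fy=3,interpolation=cv2.INTER_CUBIC))
E
```

```text
t 1.9333 p [ 0.5692 -0.013   0.1688] yawY 126.22 zaxis [-0.0053 -0.     -1.    ] F [ 0.02 -0.4  -0.27] M [0.047 0.019 0.07 ] w 84.56 j [ 15.   19.4 -11.8  -0.1 -59.2 -68.7]
shift mm [-1.9  0.1 33.8] rot [ 0.18 -0.25 -0.18]
```

View pics/scene1.png

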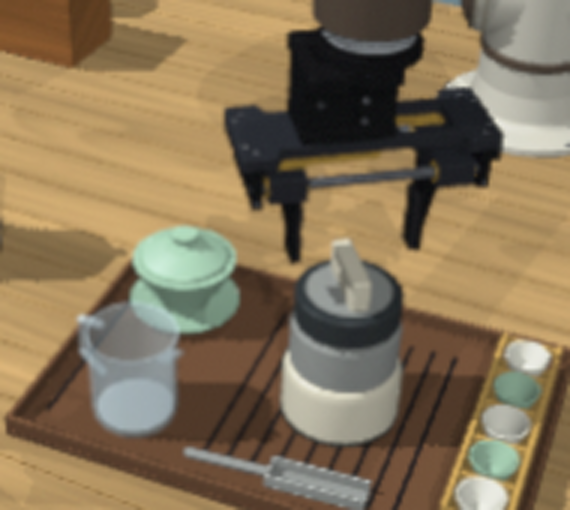

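View pics/top1.png

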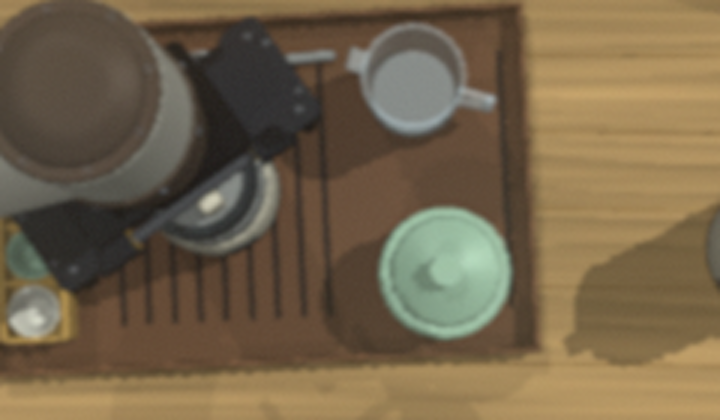

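```bash
python3 - <<'E'
from fit import *
s=dict(np.load("scene0.npz"));S=r.sense();p=S["tcp_pos"];y=S["ee_rot"][:,1]
print((proj(s,[p,p+y*.047,p-y*.047,[.5705,-.0117,.158],[.5705,-.0117,.120]])-[210,120])*3)
E
```

```text
[[348.42359934 246.26967761]
 [407.35442839 240.11216896]
 [288.3858556  252.53262712]
 [348.60943086 260.19784741]
 [345.22817426 298.90374231]]
```

Request:
carry_out([
  [[-0.0015,0,0.01],[0.1,-0.1,0],0.045],
  [[0,0,0.011],[0.1,-0.1,0],0.045],
  [[0,0,0.009],[0,0,0],0.045],
  [[0,0,0.002],[0,0,0],0.045],
])

```text
time_s: 2.37
tcp_pos: [0.5736, -0.0127, 0.1401]
ee_rot: [[-0.807, -0.59, 0.011], [-0.59, 0.807, 0.0], [-0.009, -0.006, -1.0]]
wrist_force: [-0.3, 1.7, -0.6]
gripper_width: 0.616
```

```bash
python3 go.py .5705 -.0117 .135 126.4
```

```text
t 2.3667 p [ 0.5736 -0.0127  0.1401] yawY 126.16 zaxis [ 1.090e-02  3.000e-04 -9.999e-01] F [-0.3   1.7  -0.58] M [ 0.039  0.129 -0.024] w 53.57 j [ 15.   20.9 -14.1   0.2 -54.4 -68.9]
shift mm [2.  2.7 5.1] rot [-0.35  0.51 -0.23]
```

Request:
carry_out([
  [[0.002,0.0015,0.003],[-0.3,0.5,0],0.03],
  [[0,0,0],[0,0,0],0.03],
])

```text
time_s: 2.53
tcp_pos: [0.5706, -0.0128, 0.1363]
ee_rot: [[-0.807, -0.59, -0.001], [-0.59, 0.807, -0.001], [0.002, -0.0, -1.0]]
wrist_force: [0.3, 0.1, 1.0]
gripper_width: 0.459
```

```bash
python3 go.py .5705 -.0117 .135 126.4
```

```text
t 2.5333 p [ 0.5706 -0.0128  0.1363] yawY 126.16 zaxis [-0.0012 -0.001  -1.    ] F [0.25 0.08 0.97] M [ 0.018  0.045 -0.019] w 39.97 j [ 15.   21.2 -14.2   0.  -54.7 -68.9]
shift mm [-0.6  1.   1.3] rot [-0.01 -0.09 -0.24]
```

Well placed; close on the bar.

Request:
carry_out([
  [[0,0.0005,0.001],[0,0,0],0],
  [[0,0,0],[0,0,0],0],
  [[0,0,0],[0,0,0],0],
  [[0,0,0],[0,0,0],0],
  [[0,0,0],[0,0,0],0],
])

```text
time_s: 2.95
tcp_pos: [0.5709, -0.012, 0.136]
ee_rot: [[-0.807, -0.59, 0.0], [-0.59, 0.807, -0.001], [0.0, -0.001, -1.0]]
wrist_force: [1.0, -0.6, -1.8]
gripper_width: 0.181
```

```bash
python3 go.py .5705 -.0117 .135 126.4
```

```text
t 2.95 p [ 0.5709 -0.012   0.136 ] yawY 126.18 zaxis [ 2.e-04 -6.e-04 -1.e+00] F [ 0.98 -0.6  -1.84] M [-0.295 -0.165  0.027] w 15.73 j [ 15.1  21.2 -14.2   0.  -54.5 -68.9]
shift mm [0.1 0.5 1. ] rot [-0.03 -0.01 -0.22]
```

Request:
carry_out([
  [[0,0,0],[0,0,-1.5],0],
  [[0,0,0],[0,0,-1.5],0],
])

```text
time_s: 3.12
tcp_pos: [0.5709, -0.012, 0.1361]
ee_rot: [[-0.775, -0.632, 0.001], [-0.632, 0.775, -0.0], [-0.0, -0.001, -1.0]]
wrist_force: [0.1, 0.8, -0.9]
gripper_width: 0.181
```

```bash
python3 go.py
```

```text
t 3.1167 p [ 0.5709 -0.012   0.1361] yawY 129.21 zaxis [ 6.e-04 -4.e-04 -1.e+00] F [ 0.13  0.84 -0.94] M [-0.003 -0.001 -0.183] w 15.73 j [ 15.1  21.2 -14.2   0.  -54.5 -65.9]
```

Request:
carry_out([
  [[0,0,0],[0,0,-1.5],0],
  [[0,0,0],[0,0,-1.5],0],
])

```text
time_s: 3.28
tcp_pos: [0.5711, -0.0121, 0.1362]
ee_rot: [[-0.74, -0.673, 0.001], [-0.673, 0.74, -0.0], [-0.001, -0.001, -1.0]]
wrist_force: [-0.4, 0.1, -0.3]
gripper_width: 0.183
```

```bash
python3 go.py
```

```text
t 3.2833 p [ 0.5711 -0.0121  0.1362] yawY 132.29 zaxis [ 1.1e-03 -2.0e-04 -1.0e+00] F [-0.4   0.07 -0.34] M [-0.102 -0.041 -0.222] w 15.96 j [ 15.   21.2 -14.2   0.  -54.5 -62.8]
```

Request:
carry_out([
  [[0,0,0],[0,0,-1.5],0],
])

```text
time_s: 3.37
tcp_pos: [0.5712, -0.0121, 0.1362]
ee_rot: [[-0.721, -0.693, 0.001], [-0.693, 0.721, -0.0], [-0.001, -0.001, -1.0]]
wrist_force: [-0.4, 0.2, -0.7]
gripper_width: 0.179
```

```bash
python3 go.py
```

```text
t 3.3667 p [ 0.5712 -0.0121  0.1362] yawY 133.84 zaxis [ 1.4e-03 -2.0e-04 -1.0e+00] F [-0.42  0.16 -0.69] M [-0.086 -0.03  -0.144] w 15.56 j [ 15.   21.2 -14.2   0.  -54.5 -61.2]
```

Request:
carry_out([
  [[0,0,0],[0,0,-1.5],0],
])

```text
time_s: 3.45
tcp_pos: [0.5713, -0.0122, 0.1363]
ee_rot: [[-0.702, -0.712, 0.002], [-0.712, 0.702, -0.0], [-0.001, -0.001, -1.0]]
wrist_force: [-0.1, -0.3, 0.0]
gripper_width: 0.183
```

```bash
python3 go.py
```

```text
t 3.45 p [ 0.5713 -0.0122  0.1363] yawY 135.38 zaxis [ 1.7e-03 -2.0e-04 -1.0e+00] F [-0.1  -0.25  0.02] M [-0.062 -0.004 -0.171] w 15.9 j [ 15.   21.2 -14.2   0.  -54.5 -59.7]
```

Request:
carry_out([
  [[0,0,0],[0,0,-1.5],0],
  [[0,0,0],[0,0,-1.5],0],
])

```text
time_s: 3.62
tcp_pos: [0.5714, -0.0124, 0.1364]
ee_rot: [[-0.663, -0.749, 0.002], [-0.749, 0.663, -0.0], [-0.001, -0.002, -1.0]]
wrist_force: [1.2, 0.1, -0.7]
gripper_width: 0.18
```

```bash
python3 go.py
```

```text
t 3.6167 p [ 0.5714 -0.0124  0.1364] yawY 138.47 zaxis [ 2.2e-03 -2.0e-04 -1.0e+00] F [ 1.16  0.14 -0.74] M [-0.121 -0.016 -0.116] w 15.62 j [ 15.   21.2 -14.2   0.1 -54.5 -56.6]
```

Request:
carry_out([
  [[0,0,0],[0,0,-3],0],
  [[0,0,0],[0,0,-3],0],
  [[0,0,0],[0,0,-3],0],
  [[0,0,0],[0,0,-3],0],
  [[0,0,0],[0,0,-3],0],
  [[0,0,0],[0,0,-3],0],
])

```text
time_s: 4.12
tcp_pos: [0.5717, -0.0118, 0.137]
ee_rot: [[-0.388, -0.922, 0.003], [-0.922, 0.388, 0.001], [-0.003, -0.002, -1.0]]
wrist_force: [-0.1, 0.4, -1.5]
gripper_width: 0.182
```

```bash
python3 go.py .5707 -.0118 .137 156
```

```text
t 4.1167 p [ 0.5717 -0.0118  0.137 ] yawY 157.18 zaxis [ 0.0033  0.0014 -1.    ] F [-0.08  0.36 -1.55] M [-0.052  0.032 -0.105] w 15.81 j [ 15.   21.2 -14.2  -0.  -54.5 -37.8]
shift mm [0.4 0.9 0. ] rot [-0.14  0.15  1.18]
```

Request:
carry_out([
  [[0.0003,0.0006,0],[-0.1,0.15,-3],0],
  [[0,0,0],[0,0,-3],0],
  [[0,0,0],[0,0,-3],0],
  [[0,0,0],[0,0,-3],0],
  [[0,0,0],[0,0,-3],0],
  [[0,0,0],[0,0,-3],0],
  [[0,0,0],[0,0,-3],0],
  [[0,0,0],[0,0,-3],0],
])

```text
time_s: 4.78
tcp_pos: [0.5712, -0.0115, 0.1377]
ee_rot: [[0.041, -0.999, 0.002], [-0.999, -0.041, 0.0], [-0.0, -0.002, -1.0]]
wrist_force: [0.1, 0.1, -1.1]
gripper_width: 0.181
```

```bash
python3 go.py .5707 -.0118 .137 180
```

```text
t 4.7833 p [ 0.5712 -0.0115  0.1377] yawY -177.64 zaxis [ 1.9e-03  3.0e-04 -1.0e+00] F [ 0.11  0.11 -1.13] M [ 0.124  0.133 -0.018] w 15.72 j [ 15.1  21.1 -14.1   0.  -54.6 -12.7]
shift mm [0.3 0.6 0.7] rot [-0.11  0.01  2.36]
```

Request:
carry_out([
  [[0,0.0004,0],[-0.1,0,-3],0],
  [[0,0,0],[0,0,-3],0],
  [[0,0,0],[0,0,-3],0],
  [[0,0,0],[0,0,-3],0],
  [[0,0,0],[0,0,-3],0],
  [[0,0,0],[0,0,-3],0],
  [[0,0,0],[0,0,-2.5],0],
])

```text
time_s: 5.37
tcp_pos: [0.5704, -0.012, 0.1379]
ee_rot: [[0.405, -0.914, -0.0], [-0.914, -0.405, -0.0], [0.0, 0.0, -1.0]]
wrist_force: [0.7, -0.6, -1.3]
gripper_width: 0.184
```

```bash
python3 go.py .5707 -.0118 .137 -156
```

```text
t 5.3667 p [ 0.5704 -0.012   0.1379] yawY -156.08 zaxis [-1.e-04 -2.e-04 -1.e+00] F [ 0.72 -0.6  -1.34] M [-0.035  0.11   0.042] w 16.01 j [ 15.1  21.1 -14.2   0.  -54.8   8.8]
shift mm [-0.1 -0.3  0.9] rot [ 0.01 -0.01 -0.08]
```

Turned 1.36 rad with the drag gone; lifting gently and checking force.

Request:
carry_out([
  [[0,0,-0.002],[0,0,0],0],
  [[0,0,-0.002],[0,0,0],0],
  [[0,0,-0.002],[0,0,0],0],
])

```text
time_s: 5.62
tcp_pos: [0.5698, -0.0121, 0.1436]
ee_rot: [[0.404, -0.915, -0.002], [-0.915, -0.404, -0.0], [-0.0, 0.002, -1.0]]
wrist_force: [-0.3, -0.9, -0.8]
gripper_width: 0.179
```

```bash
python3 go.py .5707 -.0118 .236 -156
```

```text
t 5.6167 p [ 0.5698 -0.0121  0.1436] yawY -156.17 zaxis [-1.8e-03 -3.0e-04 -1.0e+00] F [-0.29 -0.85 -0.81] M [-0.016  0.135  0.047] w 15.61 j [ 15.1  20.7 -13.7  -0.  -55.6   8.8]
shift mm [  0.   -0.7 -92.4] rot [ 0.1   0.02 -0.17]
```

Request:
carry_out([
  [[0,-0.0005,-0.006],[0.1,0,0],0],
  [[0,0,-0.007],[0,0,0],0],
  [[0,0,-0.008],[0.1,0,0],0],
  [[0,0,-0.009],[0,0,0],0],
])

```text
time_s: 5.95
tcp_pos: [0.5694, -0.012, 0.175]
ee_rot: [[0.402, -0.916, -0.001], [-0.916, -0.402, 0.001], [-0.001, 0.001, -1.0]]
wrist_force: [0.7, -0.5, -1.4]
gripper_width: 0.18
```

```bash
python3 go.py .5707 -.0118 .236 -156
```

```text
t 5.95 p [ 0.5694 -0.012   0.175 ] yawY -156.29 zaxis [-1.4e-03  8.0e-04 -1.0e+00] F [ 0.75 -0.47 -1.4 ] M [0.031 0.126 0.008] w 15.67 j [ 15.1  18.9 -11.4  -0.1 -59.7   8.7]
shift mm [  0.3  -1.2 -61. ] rot [ 0.06  0.07 -0.29]
```

Request:
carry_out([
  [[0,-0.0008,-0.01],[0,0,0],0],
  [[0,-0.0004,-0.01],[0,0,0],0],
  [[0,0,-0.01],[0.1,0.1,0],0],
  [[0,0,-0.01],[0,0,0],0],
  [[0,0,-0.01],[0,0,0],0],
  [[0,0,-0.006],[0,0,0],0],
  [[0,0,-0.002],[0,0,0],0],
  [[0,0,0],[0,0,0],0],
])

```text
time_s: 6.62
tcp_pos: [0.5721, -0.0114, 0.2456]
ee_rot: [[0.402, -0.916, 0.013], [-0.916, -0.402, 0.002], [0.004, -0.012, -1.0]]
wrist_force: [0.1, -0.2, -0.6]
gripper_width: 0.179
```

```bash
python3 go.py .5707 -.0118 .236 -156
```

```text
t 6.6167 p [ 0.5721 -0.0114  0.2456] yawY -156.32 zaxis [ 0.0129  0.0017 -0.9999] F [ 0.11 -0.19 -0.64] M [-0.033  0.185  0.018] w 15.59 j [ 15.1  15.6  -5.6   0.1 -68.    8.5]
shift mm [-0.3  1.6  9.6] rot [-0.71 -0.21 -0.32]
```

Request:
carry_out([
  [[0,0.001,0.006],[-0.6,-0.2,0],0],
  [[0,0,0.001],[0,0,0],0],
  [[0,0,0],[0,0,0],0],
])

```text
time_s: 6.87
tcp_pos: [0.5705, -0.0118, 0.2372]
ee_rot: [[0.401, -0.916, -0.001], [-0.916, -0.401, 0.001], [-0.001, 0.0, -1.0]]
wrist_force: [0.1, 0.2, -1.7]
gripper_width: 0.183
```

```bash
python3 go.py .5707 -.0118 .236 -156
```

```text
t 6.8667 p [ 0.5705 -0.0118  0.2372] yawY -156.34 zaxis [-6.e-04  8.e-04 -1.e+00] F [ 0.11  0.2  -1.74] M [-0.026  0.142  0.034] w 15.9 j [ 15.   16.2  -6.   -0.1 -67.8   8.6]
shift mm [ 0.1 -0.2  1.2] rot [ 0.01  0.06 -0.34]
```

Request:
carry_out([
  [[0,0,0],[0,0,0],0],
  [[0,0,0],[0,0,0],0],
  [[0,0,0],[0,0,0],0],
  [[0,0,0],[0,0,0],0],
])

```text
time_s: 7.2
tcp_pos: [0.5696, -0.012, 0.2346]
ee_rot: [[0.401, -0.916, -0.006], [-0.916, -0.401, -0.0], [-0.002, 0.005, -1.0]]
wrist_force: [1.0, 0.5, -1.9]
gripper_width: 0.181
```

```bash
python3 go.py .5707 -.0118 .236 -156; python3 - <<'E'
from h import *
print(np.round(r.sense()["joint_velocities"],2))
for n in("scene","top"):
    c=optics.capture(n); cv2.imwrite(f"pics/{n}2.png",cv2.resize(c["img"][130:270,140:400,::-1] if n=="top" else c["img"][100:300,180:420,::-1],None,fx=3,fy=3 if n=="top" else 3,interpolation=cv2.INTER_CUBIC))
E
python3 go.py
```

```text
t 7.2 p [ 0.5696 -0.012   0.2346] yawY -156.36 zaxis [-5.7e-03 -2.0e-04 -1.0e+00] F [ 0.99  0.46 -1.89] M [ 0.014  0.134 -0.007] w 15.75 j [ 15.   16.4  -6.1  -0.1 -67.8   8.6]
shift mm [ 0.2 -1.1 -1.4] rot [ 0.3   0.12 -0.36]
[-0.04  0.19 -0.24  0.03  0.02  0.1 ]
t 7.3 p [ 0.5696 -0.012   0.2348] yawY -156.36 zaxis [-5.4e-03 -1.0e-04 -1.0e+00] F [-0.12  1.14 -0.7 ] M [0.053 0.064 0.028] w 15.7 j [ 15.   16.3  -6.1  -0.1 -67.8   8.6]
```

View pics/scene2.png

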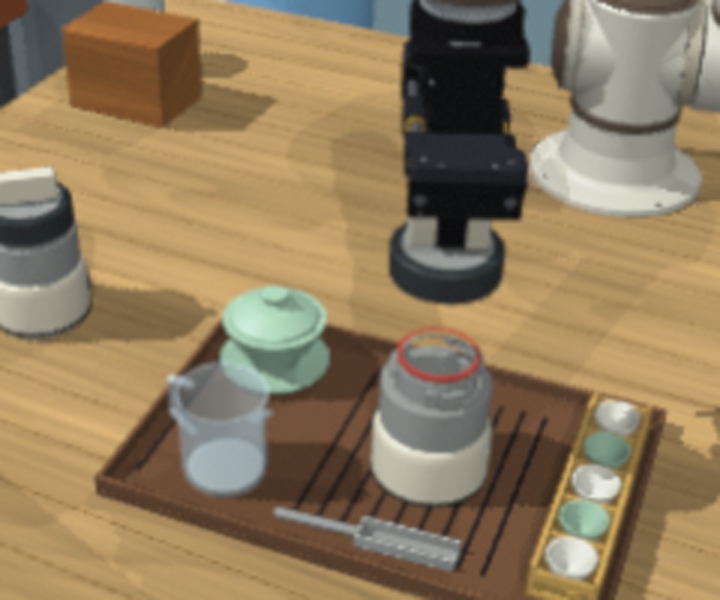

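View pics/top2.png

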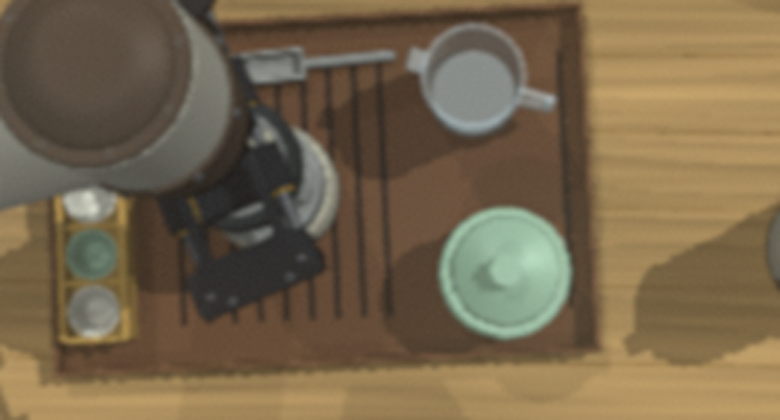

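The scene picture shows the lid held clear at crop pixel (447,262), level above the open neck at (438,355), with gaiwan, pitcher and scoop undisturbed. One small trim of height and tilt.

Request:
carry_out([
  [[0,-0.001,-0.002],[0.3,0.1,0],0],
])

```text
time_s: 7.38
tcp_pos: [0.5704, -0.0116, 0.2364]
ee_rot: [[0.401, -0.916, -0.001], [-0.916, -0.401, 0.0], [-0.001, 0.0, -1.0]]
wrist_force: [-0.3, -0.5, -1.8]
gripper_width: 0.184
```

```bash
python3 - <<'E'
from h import *
for i in range(3): optics.capture("top")
print(np.round(r.sense()["joint_velocities"],2))
E
python3 go.py .5707 -.0118 .236 -156
```

```text
[ 0.    0.11 -0.09 -0.05 -0.01  0.02]
t 7.5333 p [ 0.5707 -0.0115  0.2371] yawY -156.35 zaxis [ 9.e-04  5.e-04 -1.e+00] F [ 0.31  0.16 -1.27] M [ 0.049  0.077 -0.015] w 15.88 j [ 15.1  16.2  -6.1  -0.  -67.7   8.6]
shift mm [0.2 0.1 1.1] rot [-0.06  0.01 -0.35]
```

```bash
python3 - <<'E'
from h import *
a=np.load("scene0.npz")["img"].astype(int); b=optics.capture("scene")["img"].astype(int)
for n,(x0,y0,x1,y1) in dict(gaiwan=(252,195,291,230),pitcher=(234,222,272,264),scoop=(270,266,336,292),mill=(172,155,212,210)).items():
    print(n,np.abs(a-b)[y0:y1,x0:x1].mean().round(2))
s=r.sense(); print(s["tcp_pos"],s["gripper_width"],s["time_s"])
workorder.finish_job()
E
```

```text
gaiwan 8.57
pitcher 4.71
scoop 2.83
mill 4.36
[ 0.57061928 -0.01155268  0.23702585] 0.18153980475471304 7.5833
the job is handed in; nothing more can be done
```

The lid of the tray mill is off. The gripper is holding it level and still, about 10 cm straight above where it sat, and the job is handed in after 7.6 s.

- **Turning:** I gripped the bar (measured 15.7 mm) and tried anticlockwise in small steps. It went past 12° with at most about 0.22 Nm of drag and no hard stop, so that was the loosening way and I never had to reverse. I turned it 78° (1.36 rad) in all. The drag had faded by then, and the lid had risen about 2 mm.
- **Lifting:** It came straight up with about 1–2 N on the wrist, roughly the lid's own weight.
- **Last checks:** The tool stands 101 mm above its gripping height and within about 1 mm sideways of where it gripped. Its tilt is under 0.1° and the arm is nearly motionless. The lid itself is about 10 cm up, judged from the tool readings, and the picture taken just before the final trim of about 2 mm shows it level over the open neck.
- **Other objects:** In the pictures the gaiwan, pitcher and scoop look to be where they were. The before/after image comparison gave mean pixel differences of 2.8 (scoop), 4.4 (other mill), 4.7 (pitcher) and 8.6 (gaiwan). I put these down to picture noise and the arm's shadow but did not verify that, and I did not measure their positions again.
- **Disagreements:** On the way up the tool overshot by about 10 mm and tilted about 0.7°, then drifted down about 1.5 mm. Both were corrected before handing in.

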